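Set the drying-cupboard door ajar on its stay

ROBOT

A 7-joint arm with a two-finger parallel gripper is mounted at the origin on the work surface. World frame = base frame: x ahead of the robot, y to its left, z up, the work surface at z = 0. Lengths are in m, angles in degrees, forces in N, time in s.
With the tool pointing down it reaches from about 0.425 to 0.95 m from the base axis. Payload 4.7 kg.
Tool frame: the origin (TCP) lies midway between the tips of the shut fingers; the grasp point (between the pads) lies 19 mm behind it; z points along the fingers, x is the direction in which the jaws open and shut, and the axes are right-handed (so a half turn about z gives the same grasp; the last joint's range is limited). The gripper opens to 85 mm and grips with 20 to 120 N. Pads are 22 mm wide; open, the fingers measure 114 mm over their backs; the gripper's body (76 mm by 85 mm) begins 54 mm behind the grasp point. The pads swing forward as they close: fully open they stand 13 mm farther back than shut.
Start: joints at [-70.64, 26.849, -2.785, 87.806, 1.381, 65.374, -4.715], TCP at [0.242, 0.63, 0.231] pointing down, gripper open.
Joint ranges: [-148.3, 148.3], [-19.14, 114.17], [-79.39, 73.82], [5.75, 140.21], [-59.74, 239.74], [12.07, 113.84], [-152.46, 152.46]. Speed limits (degrees/s): [147.25, 147.25, 180, 180, 180, 180, 180].

INTERFACE

Orientations are given as a 3x3 rotation matrix whose columns are the frame's x, y, z axes.
In Python, from station import ctrl gives the robot as it stands.
- The arm moves only by the tool jog_arm, never from a script. Its argument "moves" is a list of rows, each a list of 7 numbers: the turn, a rotation vector about the tool's x, y, z in degrees, then the shift along the tool's x, y, z in m, then the finger opening in m, from 0 to 0.0854. In form: [[ax, ay, az, x, y, z, fingers], ...]. A call has 1 to 5 rows; each row is the pose to reach, as a shift and turn from the pose measured when the call began, along the tool's axes at that moment; what a row does not reach only later rows make up. A row lasts 1/8 s, in which the tool goes at most 62.5 mm and 10.7 degrees, less where a joint would pass 70% of its speed; a pose out of reach is approached as far as the arm can. A call with a gripper value outside its range is refused whole. The fingers move at their own pace and stop on an object; "grip_force" is the grip in N (left out, the last holds). Time passes only in rows, so rows that repeat a pose let the fingers close. It gives the time, the measured TCP pose, the force and the opening at its end, in the units of the state.
- ctrl.state(): the state, without advancing time (a new reading comes with each control period).
- ctrl.capture(name): name is "scene" or "top" or "wrist"; returns a dict with "image" (384x512x3 uint8, red, green, blue), "fov_y" (degrees; the focal length in pixels is half the picture's height over the tangent of half this angle, whatever the lens; pixels are square), "cx", "cy" (the principal point, pixels), "pose" (4x4, takes a point from camera to world coordinates); the wrist camera has in their place "hand_eye" (4x4, takes a point from camera to tool coordinates, whose origin is the TCP and whose axes are the tool frame's). Camera axes: x right, y down, z forward; pixel columns grow to the right and rows downward; lengths in m; the calibration is good to about 2 mm. A picture is of the moment at which its call begins: read the wrist's pose just before it. There is no depth.
- ctrl.hand_in(): hands the job in, once; it reports no verdict.
Trained networks look in a picture, given as the dict that the camera call returned (one of the last four; its "shot" number tells which), for a name from the list of things; names that differ only in an ending like _2 or _b are one class to them, and where a whole thing is asked for, a point or a joint stands for the part that bears it (a point fixed in the world has none). Each returns a list of dicts, best first, with "confidence" (0 to 1); they miss things now and then, are a little off and sometimes report something else, mostly with a low value. They report only what shows in the picture. A call takes as long as a camera call.
- ctrl.silhouettes(picture, label): "region" (384x512 bool, what is visible of it) and "xy" ([column, row] in pixels, amid what is visible of it).
- ctrl.spot_point(picture, label): "xy" ([column, row] in pixels: a listed point, or the origin of a listed thing).
The state is a dict: "time_s": time; "joint_pos": joint angles; "qvel": joint speeds; "joint_torque": joint torques, N m; "ee_pos": TCP position; "ee_rot": TCP orientation; "wrist_force": force on the tool from outside, world axes, zero at the start; "wrist_torque": the same for the moment, N m; "gripper_width": opening from 0.0 (shut) to 1.0 (fully open).
Only numpy, scipy, OpenCV 4.12 (cv2) and the standard library are available. Lean on these libraries where they do the work, as an engineer would, in place of code of your own. Each camera call takes 0.05 s, during which the arm holds its last target.

TASK

The washed parts in the drying cupboard need airing: draw its door ajar and set it on the stay, with the middle one of the stay's three holes dropped fully home over the peg on the cupboard's top, so that the stay lies flat and holds the door, then let go. The peg may be clamped anywhere along its slot: feel for it with the stay resting lightly on its tip, and never force the stay down on the peg or strain it sideways. Leave the things standing around as they are.

Things in the scene. Friction and masses are not known exactly. Their poses are not given: they have to be found in the camera images.
- cupboard: bench-top drying cupboard, light grey sheet steel, 300 mm deep (x), 360 mm wide (y), 220 mm high, fixed; a glazed door in its front. Origin: centre of its underside on the bench; x axis from the front (door side, near the robot) to the back, y to its left seen from the robot, z up. Front face at x = -150 mm, flat top at z = 220 mm
- hinge (a point): the upright axis of the door's hinge at the height of the cupboard's top: at x = -163 mm, y = +165 mm, z = 220 mm in the cupboard's frame
- door (a joint): door of the cupboard, 338 mm wide, 201 mm high, 22 mm thick, 0.9 kg; angle in rad, 0 shut, growing as its free (right, -y) edge swings towards the robot; light friction in the hinge, it stays where it is left
- pivot (a point): pivot of the stay on the door's top edge, 195 mm from the hinge axis towards the door's free edge; the stay swivels freely here about the vertical and also hinges up and down (from flat up to 0.8 rad); height 226.5 mm above the bench
- swivel (a joint): angle of the stay to the door about the vertical, rad: 0 when square to the door and pointing to the back, growing anticlockwise seen from above. The stay's direction in the cupboard's frame is swivel minus door
- stay: the stay: flat steel bar 24 mm wide, 5 mm thick, 0.26 kg with its knob, running from its pivot (its origin, mid-thickness) along its own x axis, z up. Three through holes 11.6 mm in diameter on its centre line, 100, 140 and 180 mm from the pivot; knob at 240 mm. Left alone it lies level, its underside 4 mm above the cupboard's top, or tilted up where it lies on the peg's tip
- knob (a point): centre of the black ball knob, 28 mm in diameter, on an 11 mm stem, 240 mm from the pivot; 34 mm above the underside of the bar, 38 mm above the cupboard's top when the stay lies flat. Held from above by the ball, the bar can turn and tilt in the grip, and the ball may slip some mm in it
- hole2 (a point): the hole to use, the middle one of three: 140 mm from the pivot, 100 mm from the knob; the point lies at the hole's centre on the bar's underside
- keeper: steel keeper plate, 84 x 28 x 3 mm, on the cupboard's top, its middle 50 mm behind the front face and 30 mm right of the cupboard's middle, slot along the cupboard's x. Origin: middle of the slot, on the plate's upper face (223 mm above the bench); axes as the cupboard's. In the slot an upright peg is clamped, 10 mm in diameter, tip 14 mm above the plate, up to 15 mm before or behind this point (unmeasured)
- tin: bystander: grease tin with a lid, 56 mm in diameter, 42 mm high, on the right back of the cupboard's top; origin at the centre of its underside
- bottle: bystander: blue-green cleaner bottle, 68 mm in diameter, 170 mm high, on the bench right of the cupboard; origin at the centre of its underside
- tape: bystander: black roll of tape lying flat, 72 mm across, 20 mm high, on the bench left of the cupboard; origin at the centre of its underside
- brush: bystander: hand brush lying on the bench left of the cupboard; origin at the centre of its underside

How it is judged (in metres and radians):
On the way:
1. the door is drawn open by more than 0.25 rad (value of joint door above 0.25 rad), for 0.2 s.
At the end, for the whole second after the job is handed in: the middle hole of the stay sits over the peg with the stay flat: its centre within 17.5 mm of the slot's middle along the slot and within 3.5 mm of the slot's line, its underside less than 3 mm above the keeper plate (so the peg stands through that hole), and door and stay are at rest (x of hole2 in the frame of keeper between -0.0175 and 0.0175 m and y of hole2 in the frame of keeper between -0.0035 and 0.0035 m and z of hole2 in the frame of keeper below 0.003 m and velocity of joint door between -0.02 and 0.02 rad/s and angular speed of stay below 0.05 rad/s); the robot touches nothing.
It fails at once if the stay is forced down on the peg or strained against it (more than 35 N between them) (contact force between stay and keeper above 35 N).
It fails at once if the grease tin is shifted more than 20 mm (distance of tin from where it was at the start of the episode above 0.02 m).
It fails at once if the bottle is shifted more than 20 mm (distance of bottle from where it was at the start of the episode above 0.02 m).
It fails at once if the tape roll is shifted more than 20 mm (distance of tape from where it was at the start of the episode above 0.02 m).
It fails at once if the brush is shifted more than 20 mm (distance of brush from where it was at the start of the episode above 0.02 m).
It also fails if it takes over 72 s, if anything falls off the work surface, if the arm or the gripper's body presses on something with over 40 N, if the wrist force passes 120 N, or if a joint passes its speed limit or range.

## Working session

There is one attempt and no reset: what is moved stays moved. The work goes in short steps, Python scripts to look and compute and a tool call to move; the robot and the scene stay as the last step left them, time stands still between calls to the robot, and variables do not carry over. Pictures are saved under pics/ and viewed, and the job is handed in when it is done.

Besides the shell and the picture viewer there is one more tool, called after "Emit:" as name(argument=value, ...), one argument or row to a line, values as JSON. jog_arm: Moves the arm, as the interface text tells. Its arguments: {"type":"object","properties":{"moves":{"type":"array","items":{"type":"array","items":{"type":"number"}}},"grip_force":{"type":"number"}},"required":["moves"]}

```bash
ls; mkdir -p pics
cat > h.py <<'E'
import numpy as np, cv2
from station import ctrl
def save(c,n): cv2.imwrite(f'pics/{n}.png',c['image'][:,:,::-1])
def ray(c,xy,st=None):
    h=c['image'].shape[0]; f=h/2/np.tan(np.radians(c['fov_y'])/2)
    d=np.array([(xy[0]-c['cx'])/f,(xy[1]-c['cy'])/f,1.])
    if 'pose' in c: T=np.array(c['pose'])
    else:
        W=np.eye(4);W[:3,:3]=st['ee_rot'];W[:3,3]=st['ee_pos'];T=W@np.array(c['hand_eye'])
    return T[:3,3],T[:3,:3]@d
def atz(c,xy,z,st=None):
    o,d=ray(c,xy,st); return o+d*(z-o[2])/d[2]
def proj(c,p,st=None):
    h=c['image'].shape[0]; f=h/2/np.tan(np.radians(c['fov_y'])/2)
    if 'pose' in c: T=np.array(c['pose'])
    else:
        W=np.eye(4);W[:3,:3]=st['ee_rot'];W[:3,3]=st['ee_pos'];T=W@np.array(c['hand_eye'])
    q=np.linalg.inv(T)@np.append(p,1); return np.array([c['cx']+f*q[0]/q[2],c['cy']+f*q[1]/q[2]])
E
python3 - <<'E'
from h import *
np.set_printoptions(precision=4,suppress=True)
st=ctrl.state(); print(st)
for n in ['scene','top']:
    c=ctrl.capture(n); save(c,n+'0'); print(n,c['fov_y'],c['cx'],c['cy'],np.array(c['pose']))
    for l,z in [('cupboard',0),('hinge',.22),('pivot',.2265),('knob',.258),('hole2',.224),('keeper',.223),('tin',.22),('bottle',0),('tape',0),('brush',0)]:
        r=ctrl.spot_point(c,l)
        for q in r[:2]: print(l,np.array(q['xy']),round(q['confidence'],2),atz(c,q['xy'],z))
E
```

```text
pics
{'time_s': 0.0, 'joint_pos': array([-70.6361,  26.8978,  -2.7852,  87.874 ,   1.381 ,  65.3738,
        -4.7176]), 'qvel': array([ 0.0274,  0.0586,  0.0621, -0.0048, -0.1308, -0.0292, -0.0268]), 'joint_torque': array([ -0.001 , -51.0295,  -0.0472, -23.7722,   0.0106,   0.0074,
         0.    ]), 'ee_pos': array([0.2419, 0.6295, 0.2303]), 'ee_rot': array([[ 0.3587,  0.9335, -0.0006],
       [ 0.9335, -0.3587, -0.0018],
       [-0.002 ,  0.0001, -1.    ]]), 'wrist_force': array([ 0.5774,  0.3769, -0.1584]), 'wrist_torque': array([-0.0102, -0.0446, -0.0099]), 'gripper_width': 1.0031235179363236}
scene 48.178032589575764 256.7812582935425 194.4120223610165 [[-0.5724  0.7032 -0.4218  1.1148]
 [ 0.8199  0.4827 -0.3079  0.4044]
 [-0.0129 -0.5221 -0.8528  1.3271]
 [ 0.      0.      0.      1.    ]]
hinge [341.  197.9] 0.84 [0.4343 0.22   0.22  ]
pivot [285.3 167.3] 0.83 [0.4387 0.0236 0.2265]
knob [295.7 228.8] 0.81 [0.6167 0.1717 0.258 ]
hole2 [403.6 245.1] 0.73 [0.4731 0.4397 0.224 ]
hole2 [289.9 203.5] 0.65 [0.5395 0.1054 0.224 ]
keeper [277.8 186.2] 0.68 [0.5084 0.0418 0.223 ]
tin [
[... 323 characters left out ...]
0.0021 -0.0414 -0.9991  1.3198]
 [ 0.      0.      0.      1.    ]]
cupboard [208.5 194.4] 0.51 [0.5524 0.1448 0.    ]
cupboard [243.1 203.8] 0.38 [0.5209 0.0355 0.    ]
hinge [173.5 240.8] 0.85 [0.4219 0.2122 0.22  ]
pivot [244.5 238.6] 0.88 [0.4253 0.0251 0.2265]
pivot [120.5 187. ] 0.44 [0.5654 0.3492 0.2265]
knob [183.4 164.9] 0.69 [0.6176 0.1779 0.258 ]
knob [241.5 203.3] 0.63 [0.5171 0.0305 0.258 ]
hole2 [210.5 196. ] 0.97 [0.5383 0.1132 0.224 ]
keeper [243.  203.8] 0.88 [0.5165 0.0279 0.223 ]
tin [270.9 131.3] 0.79 [ 0.7084 -0.0488  0.22  ]
bottle [382.2 193.7] 0.72 [ 0.5463 -0.4066  0.    ]
tape [117.3 261.9] 0.55 [0.3439 0.4342 0.    ]
brush [116.9 188.2] 0.76 [0.5764 0.4352 0.    ]
```

View pics/scene0.png

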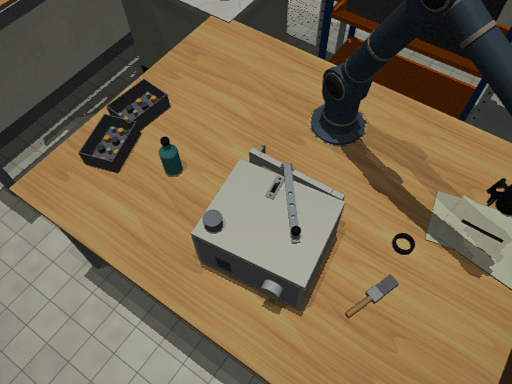

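View pics/top0.png

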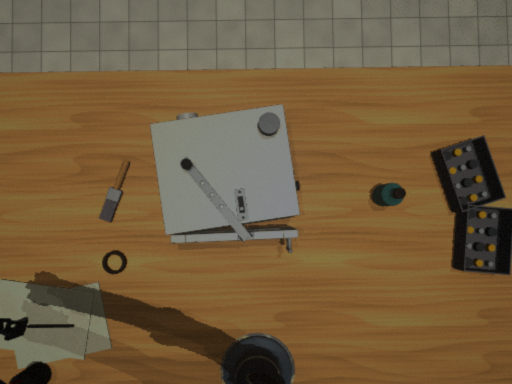

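The door is nearly shut, with its handle at the right end (287,240 in top). The stay runs from its pivot (245,238) to the knob (186,164), clear of the keeper slot (241,203). I'll zoom in.

Run:
```python
from h import *
a=cv2.imread('pics/top0.png')[90:270,140:310]; cv2.imwrite('pics/topz.png',cv2.resize(a,None,fx=3.3,fy=3.3,interpolation=cv2.INTER_CUBIC))
c=ctrl.capture('wrist');print(np.round(c['hand_eye'],3),c['fov_y'])
```

```text
[[ 1.    -0.001 -0.001 -0.001]
 [ 0.001  0.959  0.283 -0.071]
 [ 0.    -0.283  0.959 -0.143]
 [ 0.     0.     0.     1.   ]] 71.93495516380058
```

View pics/topz.png

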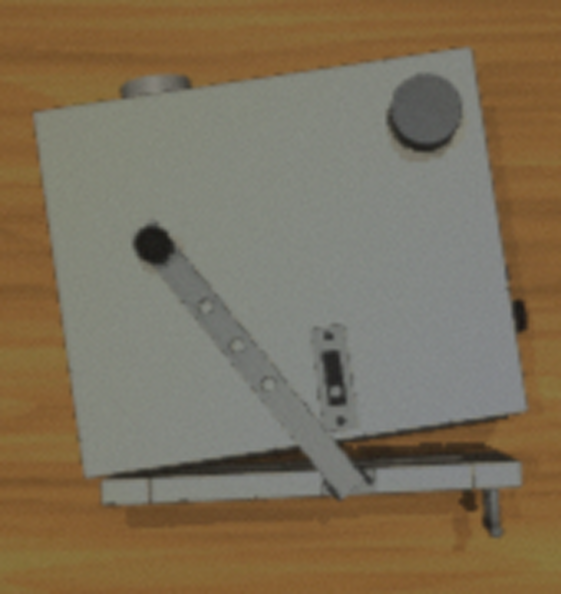

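```bash
cat > geo.py <<'E'
from h import *
from scipy.optimize import least_squares
np.set_printoptions(precision=4,suppress=True)
E
python3 - <<'E'
from geo import *
c=ctrl.capture('top'); print(c['cx'])
P=[(35,113),(470,48),(87,477),(525,410)]
W=np.array([atz(c,(140+(x-.5)/3.3,90+(y-.5)/3.3),.22)[:2] for x,y in P])
L=np.array([(.15,.18),(.15,-.18),(-.15,.18),(-.15,-.18)])
f=lambda p:(np.array([[np.cos(p[2]),-np.sin(p[2])],[np.sin(p[2]),np.cos(p[2])]])@L.T).T+p[:2]-W
r=least_squares(lambda p:f(p).ravel(),[.55,.07,0.1]);p=r.x;print(p,f(p))
R=np.array([[np.cos(p[2]),-np.sin(p[2])],[np.sin(p[2]),np.cos(p[2])]])
for n,q in [('hinge',(-.163,.165)),('keeper',(-.1,-.03))]: print(n,R@q+p[:2])
for n,q,z in [('peg',(335,393),.237),('knob',(154,244),.258),('h1',(268,384),.229),('h2',(237,346),.229),('h3',(206,306),.229),('screw1',(328,336),.223),('screw2',(340,421),.223)]:
    w=atz(c,(140+(q[0]-.5)/3.3,90+(q[1]-.5)/3.3),z)[:2]; print(n,w,R.T@(w-p[:2]))
E
```

```text
258.68295312611446
[0.6097 0.0758 0.1351] [[ 0.0017  0.0029]
 [ 0.0023 -0.002 ]
 [-0.0022  0.0027]
 [-0.0018 -0.0035]]
hinge [0.426  0.2173]
keeper [0.5147 0.0326]
peg [0.5029 0.0319] [-0.1117 -0.0291]
knob [0.6204 0.1699] [0.0233 0.0918]
h1 [0.5109 0.0853] [-0.0966  0.0227]
h2 [0.5415 0.1096] [-0.0631  0.0426]
h3 [0.5737 0.1339] [-0.0279  0.0624]
screw1 [0.5486 0.0374] [-0.0657 -0.0298]
screw2 [0.4806 0.0287] [-0.1342 -0.0292]
```

Emit:
jog_arm(
  moves=[
    [0, 0, 0, 0, 0, -0.06, 0.085],
    [0, 0, 0, 0, 0, -0.12, 0.085],
    [0, 0, 0, 0, 0, -0.17, 0.085],
    [0, 0, 0, -0.05, 0.03, -0.19, 0.085],
    [0, 0, 0, -0.09, 0.07, -0.19, 0.085],
  ],
)

```text
time_s: 1.82
ee_pos: [0.2747, 0.5208, 0.4238]
ee_rot: [[0.356, 0.934, 0.002], [0.934, -0.356, 0.004], [0.005, 0.0, -1.0]]
wrist_force: [1.2, -0.1, 0.1]
gripper_width: 0.997
```

```bash
cat >> geo.py <<'E'
from scipy.optimize import brentq
CUP=np.array([0.6097,0.0758,0.1351])
def Rz(a): return np.array([[np.cos(a),-np.sin(a)],[np.sin(a),np.cos(a)]])
def c2w(q): return Rz(CUP[2])@np.array(q)+CUP[:2]
def w2c(w): return Rz(CUP[2]).T@(np.array(w)-CUP[:2])
def pivot(th): return c2w((-.163-.195*np.sin(th),.165-.195*np.cos(th)))
def solve_h(hw):  # world xy of hole2 -> door angle, stay yaw, knob xy
    th=brentq(lambda t:np.hypot(*(pivot(t)-hw))-.14,0.0,1.2)
    d=(hw-pivot(th))/.14; return th,np.degrees(np.arctan2(d[1],d[0])),pivot(th)+.24*d
def solve_k(k):
    th=brentq(lambda t:np.hypot(*(pivot(t)-k))-.24,-.1,1.2)
    d=(k-pivot(th))/.24; return th,np.degrees(np.arctan2(d[1],d[0])),pivot(th)+.14*d
E
python3 - <<'E'
from geo import *
for s in (-.015,-.012,0,.015):
    h=c2w((-.1+s,-.03)); print(s,h,solve_h(h))
print(solve_k(np.array([.6204,.1699])))
print(ctrl.state()['joint_pos'])
E
```

```text
-0.015 [0.4998 0.0306] (0.48111017624376173, np.float64(-1.3568264985746843), array([0.5998, 0.0282]))
-0.012 [0.5028 0.031 ] (0.46509638020939564, np.float64(-0.7675772625872862), array([0.6028, 0.0296]))
0 [0.5147 0.0326] (0.40114153878382797, np.float64(1.392440850326035), array([0.6146, 0.035 ]))
0.015 [0.5295 0.0346] (0.3216317773014093, np.float64(3.6448483412223327), array([0.6293, 0.041 ]))
(0.1089072862599784, np.float64(37.91892330569194), array([0.5415, 0.1084]))
[-65.3692  12.7166  -1.1627  83.2455   0.2452  83.7681   2.6108]
```

Emit:
jog_arm(
  moves=[
    [0, 0, -7, -0.02, 0.04, 0, 0.085],
    [0, 0, -17, -0.045, 0.1, 0, 0.085],
    [0, 0, -27, -0.07, 0.155, 0, 0.085],
    [0, 0, -37, -0.1, 0.215, 0, 0.085],
    [0, 0, -47, -0.125, 0.27, 0, 0.085],
  ],
)

```text
time_s: 2.45
ee_pos: [0.4691, 0.3217, 0.4235]
ee_rot: [[-0.426, 0.905, 0.002], [0.905, 0.426, 0.005], [0.004, 0.004, -1.0]]
wrist_force: [0.5, -0.3, -0.4]
gripper_width: 0.995
```

Emit:
jog_arm(
  moves=[
    [0, 0, -6, -0.05, 0.018, 0, 0.085],
    [0, 0, -12.5, -0.1, 0.035, 0.01, 0.085],
    [0, 0, -12.5, -0.16, 0.055, 0.02, 0.085],
    [0, 0, -12.5, -0.2, 0.071, 0.04, 0.085],
    [0, 0, -12.5, -0.2, 0.071, 0.05, 0.085],
  ],
)

```text
time_s: 3.08
ee_pos: [0.6204, 0.1665, 0.3712]
ee_rot: [[-0.606, 0.796, 0.001], [0.796, 0.606, 0.002], [0.001, 0.002, -1.0]]
wrist_force: [-0.1, 0.3, -0.6]
gripper_width: 0.995
```

```bash
cat > look.py <<'E'
from geo import *
import sys
st=ctrl.state(); c=ctrl.capture('wrist'); save(c,sys.argv[1])
print(st['time_s'],st['ee_pos'],np.array(st['ee_rot']),st['wrist_force'],st['gripper_width'])
Z={'knob':.258,'hole2':.224,'keeper':.223,'pivot':.2265}
for l in sys.argv[2:]:
    for q in ctrl.spot_point(c,l)[:2]: 
        w=atz(c,q['xy'],Z[l],st); print(l,np.array(q['xy']),round(q['confidence'],2),w,w2c(w[:2]))
E
python3 look.py w1 knob hole2 keeper
```

```text
3.075 [0.6204 0.1665 0.3712] [[-0.6057  0.7957  0.0008]
 [ 0.7957  0.6057  0.0019]
 [ 0.001   0.0018 -1.    ]] [-0.0674  0.2728 -0.624 ] 0.9949590144763951
knob [260.3 187.7] 0.85 [0.6201 0.173  0.258 ] [0.0234 0.095 ]
hole2 [259.7  85.1] 0.81 [0.5411 0.1124 0.224 ] [-0.063   0.0455]
hole2 [459.8 123. ] 0.52 [0.4421 0.3051 0.224 ] [-0.1352  0.2498]
keeper [211.3   7.4] 0.87 [0.514  0.0334 0.223 ] [-0.1005 -0.0292]
```

View pics/w1.png

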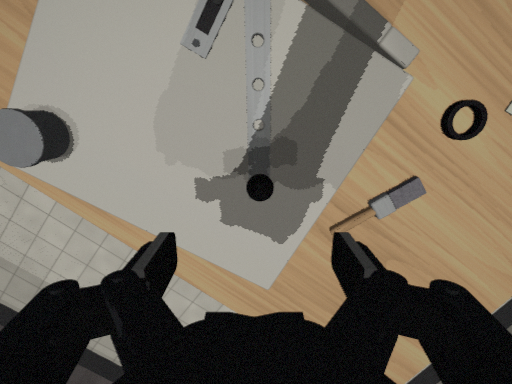

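Emit:
jog_arm(
  moves=[
    [0, 0, 0, 0.0045, 0.003, 0.04, 0.06],
    [0, 0, 0, 0.0045, 0.003, 0.08, 0.06],
    [0, 0, 0, 0.0045, 0.003, 0.11, 0.06],
    [0, 0, 0, 0.0045, 0.003, 0.133, 0.06],
    [0, 0, 0, 0.0045, 0.003, 0.133, 0.06],
  ],
)

```text
time_s: 3.9
ee_pos: [0.6163, 0.1808, 0.2399]
ee_rot: [[-0.616, 0.788, -0.0], [0.788, 0.616, 0.006], [0.005, 0.003, -1.0]]
wrist_force: [0.1, -0.6, 0.7]
gripper_width: 0.704
```

```bash
python3 look.py w2 knob
```

```text
3.9 [0.6163 0.1808 0.2399] [[-0.6161  0.7877 -0.0003]
 [ 0.7877  0.6161  0.006 ]
 [ 0.0049  0.0035 -1.    ]] [ 0.1149 -0.6028  0.6773] 0.7037606905901069
knob [239.3 246.6] 0.89 [0.6193 0.1719 0.258 ] [0.0224 0.094 ]
```

View pics/w2.png

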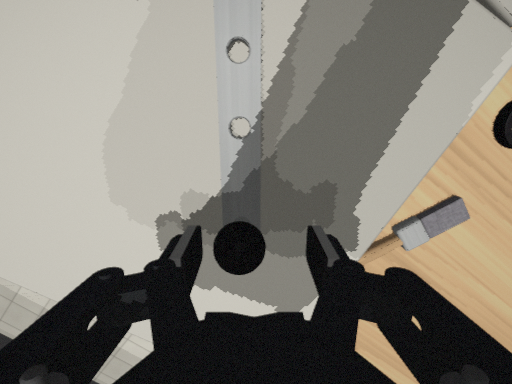

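Emit:
jog_arm(
  moves=[
    [0, 0, 0, -0.009, -0.003, 0.002, 0.06],
    [0, 0, 0, -0.009, -0.003, 0.002, 0.06],
    [0, 0, 0, -0.009, -0.003, 0.002, 0.03],
    [0, 0, 0, -0.009, -0.003, 0.002, 0.02],
    [0, 0, 0, -0.009, -0.003, 0.002, 0.02],
  ],
  grip_force=40,
)

```text
time_s: 4.62
ee_pos: [0.6214, 0.1719, 0.2403]
ee_rot: [[-0.615, 0.788, 0.005], [0.788, 0.615, 0.008], [0.003, 0.008, -1.0]]
wrist_force: [-0.1, 0.1, -0.1]
gripper_width: 0.299
```

Emit:
jog_arm(
  moves=[
    [0, 0, 0, 0, 0, 0, 0.02],
    [0, 0, 0, 0, 0, 0, 0.02],
  ],
)

```text
time_s: 4.88
ee_pos: [0.6213, 0.1719, 0.2403]
ee_rot: [[-0.616, 0.788, 0.005], [0.788, 0.615, 0.008], [0.003, 0.008, -1.0]]
wrist_force: [0.4, -0.9, 0.6]
gripper_width: 0.304
```

```bash
python3 look.py w3 knob hole2 keeper
```

```text
4.875 [0.6213 0.1719 0.2403] [[-0.6155  0.7881  0.0045]
 [ 0.7881  0.6155  0.0075]
 [ 0.0031  0.0082 -1.    ]] [ 0.3579 -0.9092  0.6175] 0.30436418840492535
knob [253.9 247.5] 0.95 [0.6201 0.1695 0.258 ] [0.0229 0.0914]
hole2 [256.1  54.8] 0.87 [0.542  0.1102 0.224 ] [-0.0624  0.0432]
```

View pics/w3.png

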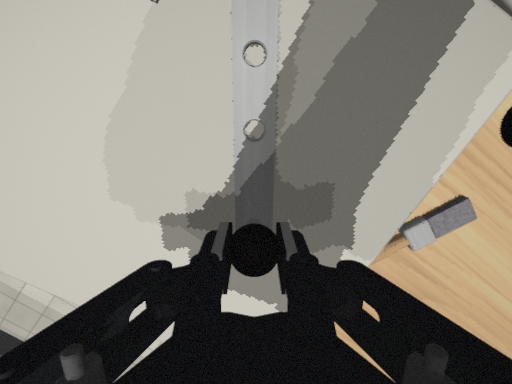

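```bash
cat >> geo.py <<'E'
def knob3(th,yaw,phi):
    d=np.array([np.cos(np.radians(yaw)),np.sin(np.radians(yaw))])
    return np.append(pivot(th)+d*(.24*np.cos(phi)-.0315*np.sin(phi)), .2265+.24*np.sin(phi)+.0315*np.cos(phi))
def solve_h3(s,lat,phi,l=.14): # hole2 underside at slot coord
    hw=c2w((-.1+s,-.03+lat)); r=l*np.cos(phi)+.0025*np.sin(phi)
    th=brentq(lambda t:np.hypot(*(pivot(t)-hw))-r,0.0,1.2); d=hw-pivot(th)
    return th,np.degrees(np.arctan2(d[1],d[0]))
OFF=np.array([.0008,.0004,.2403-.258]) # tcp - knob
def rows(wps,st=None,grip=.02,off=OFF):
    st=st or ctrl.state(); R=np.array(st['ee_rot']); p=np.array(st['ee_pos']); out=[]
    yaw0=np.degrees(np.arctan2(R[1,1],R[0,1]))
    for th,yaw,phi in wps:
        t=knob3(th,yaw,phi)+off; d=R.T@(t-p)
        # also level the tool: target z down
        y=np.radians(yaw); T=np.array([[-np.sin(y),np.cos(y),0],[np.cos(y),np.sin(y),0],[0,0,-1]])
        rv=np.degrees(cv2.Rodrigues(R.T@T)[0].ravel())
        out.append([round(float(v),1) for v in rv]+[round(float(v),4) for v in d]+[grip])
    return out
E
python3 - <<'E'
from geo import *
st=ctrl.state()
print(rows([(.109,37.8,.08),(.109,37.8,.14),(.109,37.8,.2),(.109,37.8,.2)],st))
t=solve_h3(-.012,0,.2);print(t)
E
```

```text
[[0.5, -0.2, 0.2, -0.0015, -0.0042, -0.0191, 0.02], [0.5, -0.2, 0.2, -0.0015, -0.0076, -0.0333, 0.02], [0.5, -0.2, 0.2, -0.0014, -0.0117, -0.0472, 0.02], [0.5, -0.2, 0.2, -0.0014, -0.0117, -0.0472, 0.02]]
(0.45273108901020387, np.float64(-0.4611296022597449))
```

Emit:
jog_arm(
  moves=[
    [0.2, 0, 0, 0, -0.003, -0.012, 0.02],
    [0.4, 0, 0, 0, -0.006, -0.024, 0.02],
    [0.4, 0, 0, 0, -0.009, -0.036, 0.02],
    [0.4, 0, 0, 0, -0.0117, -0.047, 0.02],
    [0.4, 0, 0, 0, -0.0117, -0.047, 0.02],
  ],
)

```text
time_s: 5.7
ee_pos: [0.6122, 0.1637, 0.2884]
ee_rot: [[-0.615, 0.788, 0.001], [0.788, 0.615, 0.003], [0.002, 0.003, -1.0]]
wrist_force: [1.4, -0.2, -1.8]
gripper_width: 0.299
```

```bash
python3 look.py w4 knob hole2 keeper
python3 - <<'E'
from geo import *
a=np.array([.109,37.8,.2]);b=np.array([.453,-.5,.2])
print(*rows([a+(b-a)*k/15 for k in range(1,6)]),sep='\n')
E
```

```text
5.7 [0.6122 0.1637 0.2884] [[-0.6151  0.7884  0.0009]
 [ 0.7884  0.6151  0.0034]
 [ 0.0022  0.0028 -1.    ]] [ 1.4019 -0.1673 -1.8003] 0.2986719927272018
knob [255.  249.5] 0.56 [0.6331 0.1798 0.258 ] [0.0372 0.0999]
hole2 [257.5  77.2] 0.8 [0.5367 0.107  0.224 ] [-0.0681  0.0408]
[0.1, -0.2, 2.8, -0.009, -0.0042, -0.0004, 0.02]
[0.1, -0.2, 5.3, -0.0164, -0.0084, -0.0005, 0.02]
[0.1, -0.2, 7.9, -0.0237, -0.013, -0.0005, 0.02]
[0.1, -0.2, 10.4, -0.0308, -0.018, -0.0005, 0.02]
[0.1, -0.2, 13.0, -0.0378, -0.0234, -0.0006, 0.02]
```

View pics/w4.png

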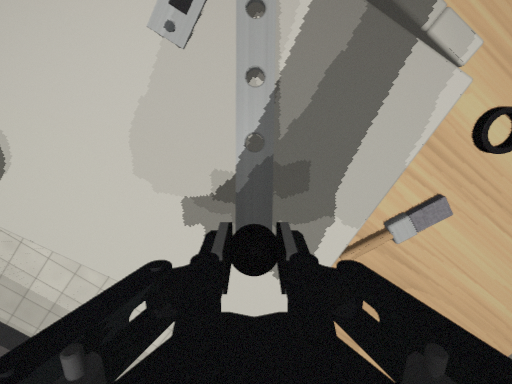

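The stay came up with the knob, with the bar centred under the hand at column 255 and the holes at rows 8, 76 and 141. Now I'll swing it and draw the door open.

Emit:
jog_arm(
  moves=[
    [0, 0, 2.8, -0.009, -0.004, 0, 0.02],
    [0, 0, 5.3, -0.0165, -0.0085, 0, 0.02],
    [0, 0, 7.9, -0.0237, -0.013, 0, 0.02],
    [0, 0, 10.4, -0.031, -0.018, 0, 0.02],
    [0, 0, 13, -0.038, -0.0235, 0, 0.02],
  ],
)

```text
time_s: 6.52
ee_pos: [0.6171, 0.1193, 0.2868]
ee_rot: [[-0.42, 0.908, -0.001], [0.908, 0.42, 0.003], [0.003, 0.001, -1.0]]
wrist_force: [0.2, 0.3, -1.2]
gripper_width: 0.298
```

Run:
```python
from geo import *
a=np.array([.109,37.8,.2]);b=np.array([.453,-.5,.2])
print(ctrl.state()['wrist_force'])
print(*rows([a+(b-a)*k/15 for k in range(6,11)]),sep='\n')
```

```text
[ 0.2431  0.2782 -1.1645]
[0.0, -0.2, 2.3, -0.0069, -0.0037, -0.0006, 0.02]
[0.0, -0.2, 4.9, -0.0147, -0.0081, -0.0006, 0.02]
[0.0, -0.2, 7.4, -0.0224, -0.013, -0.0006, 0.02]
[0.0, -0.2, 10.0, -0.03, -0.0182, -0.0006, 0.02]
[0.0, -0.2, 12.6, -0.0374, -0.0238, -0.0007, 0.02]
```

Emit:
jog_arm(
  moves=[
    [0, 0, 2.5, -0.007, -0.0037, 0, 0.02],
    [0, 0, 5, -0.0147, -0.008, -0.0005, 0.02],
    [0, 0, 7.5, -0.0225, -0.013, -0.0005, 0.02],
    [0, 0, 10, -0.03, -0.018, -0.0005, 0.02],
    [0, 0, 12.6, -0.0375, -0.024, -0.0005, 0.02],
  ],
)

```text
time_s: 7.15
ee_pos: [0.6109, 0.0746, 0.2872]
ee_rot: [[-0.209, 0.978, -0.0], [0.978, 0.209, 0.003], [0.003, 0.0, -1.0]]
wrist_force: [1.0, 0.1, -1.6]
gripper_width: 0.298
```

Run:
```python
from geo import *
a=np.array([.109,37.8,.2]);b=np.array([.453,-.5,.2])
print(ctrl.state()['wrist_force'])
print(*rows([a+(b-a)*k/15 for k in range(11,16)]),sep='\n')
```

```text
[ 1.0384  0.0783 -1.6126]
[0.0, -0.2, 2.3, -0.0077, -0.0039, -0.0002, 0.02]
[0.0, -0.2, 4.9, -0.0159, -0.0085, -0.0002, 0.02]
[0.0, -0.2, 7.5, -0.024, -0.0136, -0.0002, 0.02]
[-0.0, -0.2, 10.0, -0.032, -0.0191, -0.0003, 0.02]
[-0.0, -0.2, 12.6, -0.0398, -0.025, -0.0003, 0.02]
```

Emit:
jog_arm(
  moves=[
    [0, 0, 2.5, -0.0077, -0.004, 0, 0.02],
    [0, 0, 5, -0.016, -0.0085, 0, 0.02],
    [0, 0, 7.5, -0.024, -0.0135, 0, 0.02],
    [0, -0.2, 10, -0.032, -0.019, 0, 0.02],
    [0, -0.2, 12.6, -0.04, -0.025, 0, 0.02],
  ],
)

```text
time_s: 7.78
ee_pos: [0.5945, 0.0298, 0.2871]
ee_rot: [[0.012, 1.0, -0.0], [1.0, -0.012, -0.0], [-0.0, -0.0, -1.0]]
wrist_force: [0.4, -0.0, -1.5]
gripper_width: 0.298
```

Emit:
jog_arm(
  moves=[
    [0, 0, 0, 0, 0, 0, 0.02],
    [0, 0, 0, 0, 0, 0, 0.02],
  ],
)

```text
time_s: 8.02
ee_pos: [0.5939, 0.03, 0.2868]
ee_rot: [[0.012, 1.0, -0.002], [1.0, -0.012, -0.0], [-0.0, -0.002, -1.0]]
wrist_force: [-1.2, -0.7, -3.1]
gripper_width: 0.295
```

```bash
python3 look.py w5 hole2 keeper
python3 - <<'E'
from h import *
a=cv2.imread('pics/w5.png')[0:270,130:390]; cv2.imwrite('pics/w5z.png',cv2.resize(a,None,fx=2.2,fy=2.2,interpolation=cv2.INTER_CUBIC))
c=ctrl.capture('top');save(c,'top5');a=cv2.imread('pics/top5.png')[140:290,160:330]; cv2.imwrite('pics/top5z.png',cv2.resize(a,None,fx=4,fy=4,interpolation=cv2.INTER_CUBIC))
E
```

```text
8.025 [0.5939 0.03   0.2868] [[ 0.0118  0.9999 -0.0016]
 [ 0.9999 -0.0118 -0.0002]
 [-0.0002 -0.0016 -1.    ]] [-1.2443 -0.6796 -3.0816] 0.2951963136159631
hole2 [256.  78.] 0.58 [0.5006 0.0318 0.224 ] [-0.114 -0.029]
```

View pics/w5z.png

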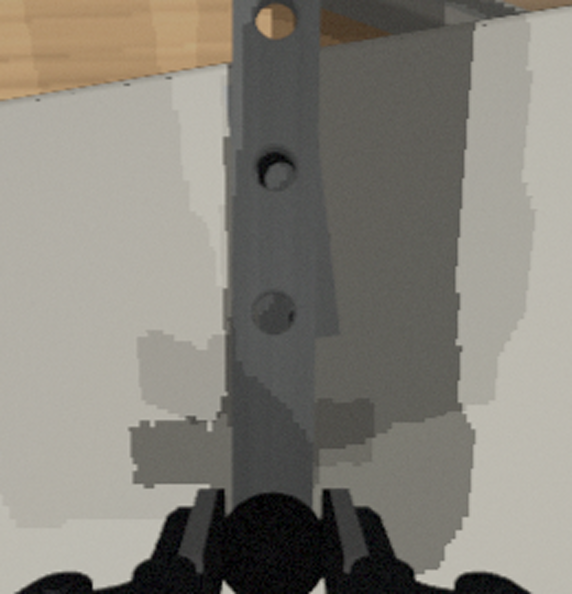

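View pics/top5z.png

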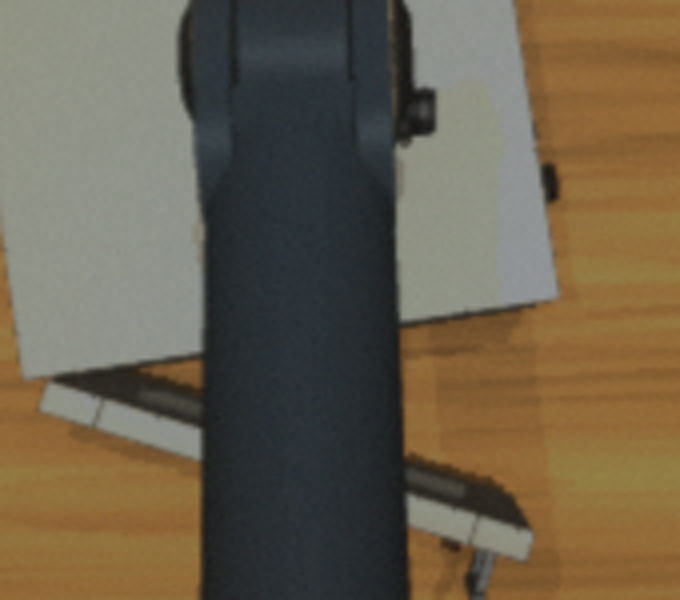

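Run:
```python
from geo import *
st=ctrl.state();c=ctrl.capture('wrist')
save(c,'w6');a=cv2.imread('pics/w6.png')[55:105,230:285]; cv2.imwrite('pics/w6z.png',cv2.resize(a,None,fx=11,fy=11,interpolation=cv2.INTER_CUBIC))
w=atz(c,(256.4,80.),.237,st);print(w,w2c(w[:2])-[-.1,-.03])
w=atz(c,(254.1,77.3),.2568,st);print(w,w2c(w[:2])-[-.1,-.03])
```

```text
[0.5037 0.032  0.237 ] [-0.011   0.0009]
[0.5041 0.0305 0.2568] [-0.0107 -0.0007]
```

View pics/w6z.png

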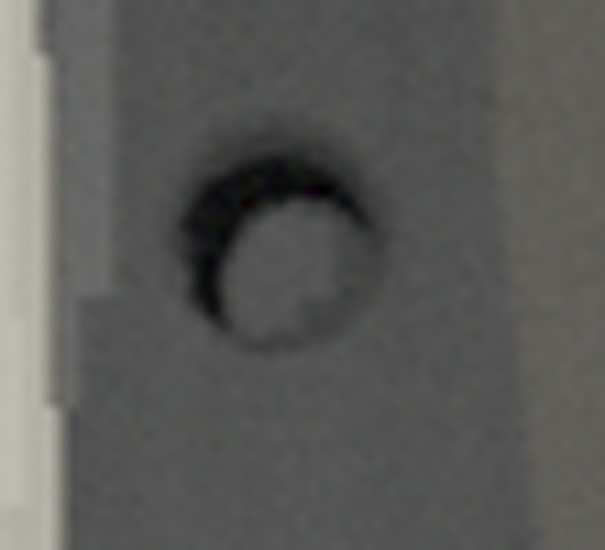

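```bash
cat > meas.py <<'E'
from geo import *
def meas(c,st,peg,hole,phi):
    w=atz(c,peg,.237,st)[:2]; sp=w2c(w)-[-.1,-.03]
    zt=.2265+.14*np.sin(phi)+.0025*np.cos(phi)
    h=atz(c,hole,zt,st)[:2]; d=np.array(st['ee_rot'])[:2,1]
    h=h+.005*np.sin(phi)*d; sh=w2c(h)-[-.1,-.03]
    return sp,sh
E
python3 - <<'E'
from meas import *
st=ctrl.state();c=ctrl.capture('wrist')
print(meas(c,st,(256.7,79.9),(256.1,77.8),.2), c['cx'])
# model: what does the current TCP imply
k=np.array(st['ee_pos'])-OFF; print('knob',k, knob3(.453,-.5,.2))
t=solve_h3(-.0115,.001,.115); print(t); print(rows([(*t,.115)],st))
E
```

```text
(array([-0.011 ,  0.0011]), array([-0.0093,  0.0003])) 253.8167143696548
knob [0.5935 0.0298 0.3045] [0.594  0.0301 0.3051]
(0.4597516302199202, np.float64(-0.1982344880475002))
[[-0.1, 0.0, -0.5, 0.002, 0.0051, 0.0191, 0.02]]
```

Run:
```python
from meas import *
for p in (.16,.12): t=solve_h3(-.0132,.0008,p); print(t,rows([(*t,p)]))
```

```text
(0.46463115762402835, np.float64(-0.5022501963484888)) [[-0.0, 0.0, -0.2, 0.0011, 0.0012, 0.0087, 0.02]]
(0.4683198529211898, np.float64(-0.5960538795070277)) [[-0.0, 0.0, -0.1, 0.0009, 0.0032, 0.018, 0.02]]
```

Emit:
jog_arm(
  moves=[
    [0, 0, 0, 0.0005, 0.0006, 0.004, 0.02],
    [0, 0, 0, 0.001, 0.0012, 0.009, 0.02],
    [0, 0, 0, 0.001, 0.002, 0.0135, 0.02],
    [0, 0, 0, 0.001, 0.0032, 0.018, 0.02],
    [0, 0, 0, 0.001, 0.0032, 0.018, 0.02],
  ],
)

```text
time_s: 8.95
ee_pos: [0.5973, 0.0311, 0.2683]
ee_rot: [[0.012, 1.0, -0.002], [1.0, -0.012, -0.0], [-0.0, -0.002, -1.0]]
wrist_force: [-0.3, 0.2, -1.0]
gripper_width: 0.299
```

```bash
cat > look2.py <<'E'
from meas import *
import sys
n=sys.argv[1]; st=ctrl.state();c=ctrl.capture('wrist'); save(c,n)
x0,y0=[int(v) for v in sys.argv[2:4]]
a=c['image'][y0:y0+50,x0:x0+55,::-1].astype(float); a=np.clip(a*2.2-40,0,255).astype(np.uint8)
cv2.imwrite(f'pics/{n}z.png',cv2.resize(a,None,fx=11,fy=11,interpolation=cv2.INTER_CUBIC))
print(st['time_s'],st['ee_pos'],st['wrist_force'],st['gripper_width'],np.array(st['ee_rot'])[:,1])
E
python3 look2.py w7 230 40
```

```text
8.95 [0.5973 0.0311 0.2683] [-0.3303  0.1901 -0.9724] 0.29934707548341155 [ 0.9999 -0.0119 -0.002 ]
```

View pics/w7z.png

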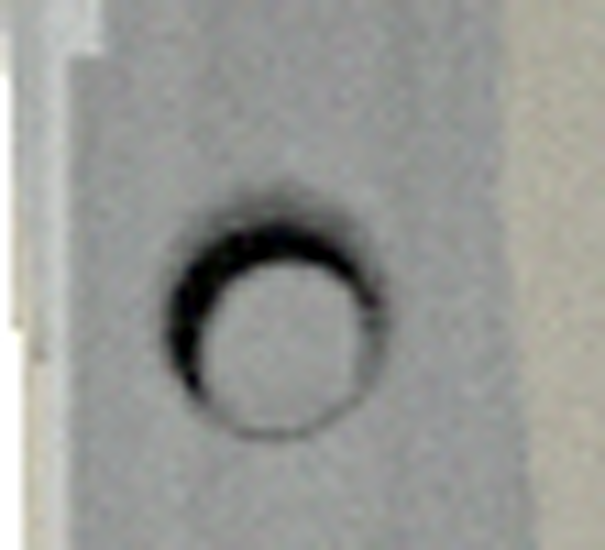

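View pics/w7.png

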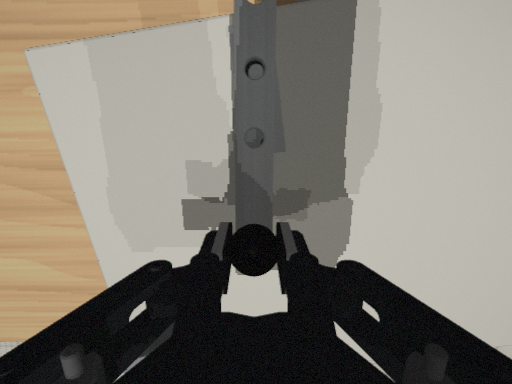

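Run:
```python
from meas import *
st=ctrl.state();c=ctrl.capture('wrist')
print(meas(c,st,(255.7,71.4),(255.3,70.3),.12), c['cx'])
for ph in (.12,):
  for hz,nm in ((.0025,'top'),(-.0025,'bot')):
    # project predicted hole concentric with peg at contact
    w=atz(c,(255.7,71.4),.237,st); print(w)
```

```text
(array([-0.011 ,  0.0013]), array([-0.0099,  0.0009])) 253.8167143696548
[0.5036 0.0324 0.237 ]
[0.5036 0.0324 0.237 ]
```

Run:
```python
from meas import *
for p in (.1,.09,.08,.06,0.0): t=solve_h3(-.0142,.0012,p); print(t,rows([(*t,p)]))
```

```text
(0.4753849531755238, np.float64(-0.6744274014235115)) [[-0.1, 0.0, -0.0, 0.0001, 0.0001, 0.0046, 0.02]]
(0.47596964776138645, np.float64(-0.6895319061721495)) [[-0.1, 0.0, 0.0, 0.0, 0.0005, 0.007, 0.02]]
(0.4764787250670227, np.float64(-0.7026850478583705)) [[-0.1, 0.0, 0.0, 0.0, 0.001, 0.0093, 0.02]]
(0.4772697484722899, np.float64(-0.7231267052967287)) [[-0.1, 0.0, 0.0, -0.0, 0.0018, 0.0141, 0.02]]
(0.477822680494338, np.float64(-0.7374183439692614)) [[-0.1, 0.0, 0.1, -0.0, 0.004, 0.0284, 0.02]]
```

Emit:
jog_arm(
  moves=[
    [0, 0, 0, 0.0001, 0, 0.002, 0.02],
    [0, 0, 0, 0.0001, 0.0001, 0.0046, 0.02],
    [0, 0, 0, 0.0001, 0.0001, 0.0046, 0.02],
    [0, 0, 0, 0.0001, 0.0001, 0.0046, 0.02],
  ],
)

```text
time_s: 9.55
ee_pos: [0.5978, 0.0314, 0.2642]
ee_rot: [[0.012, 1.0, -0.001], [1.0, -0.012, 0.0], [0.0, -0.001, -1.0]]
wrist_force: [2.3, -0.6, -2.5]
gripper_width: 0.3
```

```bash
python3 look2.py w8 230 40
```

```text
9.55 [0.5978 0.0314 0.2642] [ 2.2813 -0.5728 -2.5014] 0.2995724296057328 [ 0.9999 -0.0116 -0.0006]
```

View pics/w8z.png

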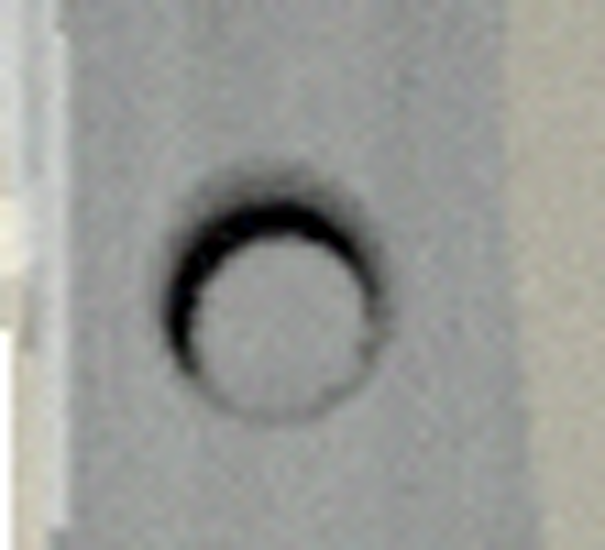

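Emit:
jog_arm(
  moves=[
    [0, 0, 0, 0.0002, -0.0008, 0, 0.02],
    [0, 0, 0, 0.0002, -0.0012, 0, 0.02],
    [0, 0, 0, 0.0002, -0.0012, 0.0008, 0.02],
    [0, 0, 0, 0.0002, -0.0012, 0.0008, 0.02],
  ],
  grip_force=25,
)

```text
time_s: 10.1
ee_pos: [0.5974, 0.0316, 0.2642]
ee_rot: [[0.012, 1.0, 0.002], [1.0, -0.012, 0.0], [0.0, 0.002, -1.0]]
wrist_force: [5.7, 0.1, 2.4]
gripper_width: 0.298
```

```bash
python3 look2.py w9 230 40
```

```text
10.1 [0.5974 0.0316 0.2642] [5.6735 0.1356 2.4496] 0.29772133466082235 [ 0.9999 -0.0116  0.0017]
```

View pics/w9z.png

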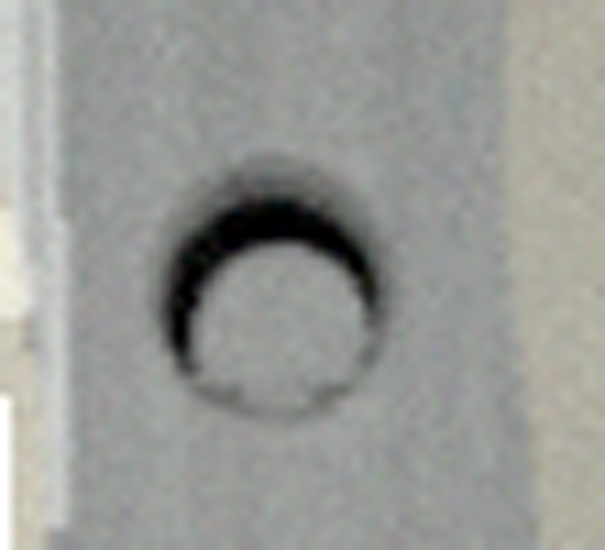

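Emit:
jog_arm(
  moves=[
    [0, 0, 0, 0, 0, -0.0015, 0.02],
    [0, 0, 0, 0, -0.0008, -0.0015, 0.02],
    [0, 0, 0, 0, -0.001, -0.0015, 0.02],
    [0, 0, 0, 0, -0.001, 0, 0.02],
    [0, 0, 0, 0, -0.001, 0.0006, 0.02],
  ],
)

```text
time_s: 10.78
ee_pos: [0.5962, 0.0315, 0.2646]
ee_rot: [[0.012, 1.0, 0.002], [1.0, -0.012, 0.001], [0.001, 0.002, -1.0]]
wrist_force: [-0.7, -1.1, 7.0]
gripper_width: 0.298
```

```bash
python3 look2.py w10 230 40
```

```text
10.775 [0.5962 0.0315 0.2646] [-0.6772 -1.1066  7.0008] 0.2975785804554505 [ 0.9999 -0.0117  0.0017]
```

View pics/w10z.png

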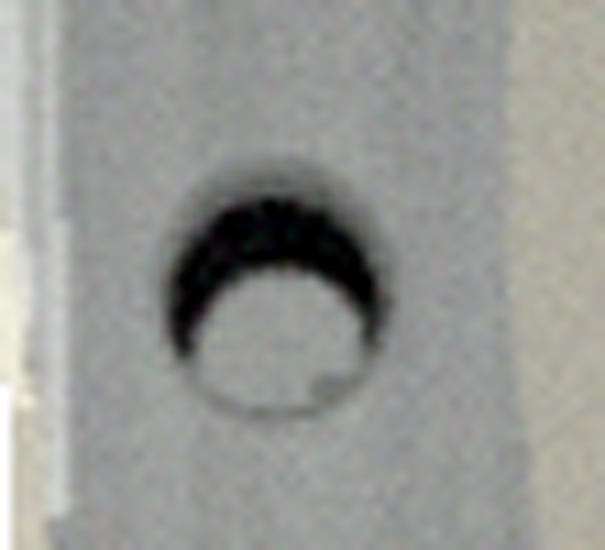

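Emit:
jog_arm(
  moves=[
    [0, 0, 0, 0, 0, -0.0015, 0.02],
    [0, 0, 0, 0, 0.0005, -0.0015, 0.02],
    [0, 0, 0, 0, 0.0008, -0.001, 0.02],
    [0, 0, 0, 0, 0.0008, 0, 0.02],
    [0, 0, 0, 0, 0.0008, 0.0005, 0.02],
  ],
)

```text
time_s: 11.45
ee_pos: [0.5962, 0.0315, 0.2646]
ee_rot: [[0.012, 1.0, -0.0], [1.0, -0.012, 0.001], [0.001, -0.0, -1.0]]
wrist_force: [-4.6, -1.2, 7.3]
gripper_width: 0.301
```

```bash
python3 look2.py w11 230 40
```

```text
11.45 [0.5962 0.0315 0.2646] [-4.5954 -1.2308  7.3472] 0.30135181193336474 [ 0.9999 -0.0116 -0.0004]
```

View pics/w11z.png

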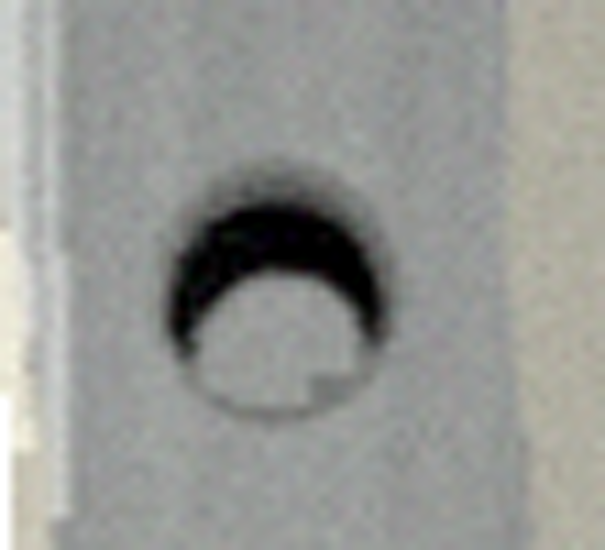

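Emit:
jog_arm(
  moves=[
    [0, 0, 0, 0, 0, -0.003, 0.02],
    [0, 0, 0, 0, 0.0006, -0.004, 0.02],
    [0, 0, 0, 0, 0.0012, -0.004, 0.02],
    [0, 0, 0, 0, 0.0012, -0.002, 0.02],
    [0, 0, 0, 0, 0.0012, -0.0005, 0.02],
  ],
)

```text
time_s: 12.12
ee_pos: [0.5978, 0.0315, 0.265]
ee_rot: [[0.011, 1.0, 0.001], [1.0, -0.011, 0.001], [0.001, 0.001, -1.0]]
wrist_force: [0.9, -0.7, -0.5]
gripper_width: 0.301
```

```bash
python3 look2.py w12 230 40
```

```text
12.125 [0.5978 0.0315 0.265 ] [ 0.8699 -0.7471 -0.4742] 0.3006453055649518 [ 0.9999 -0.0115  0.0006]
```

View pics/w12z.png

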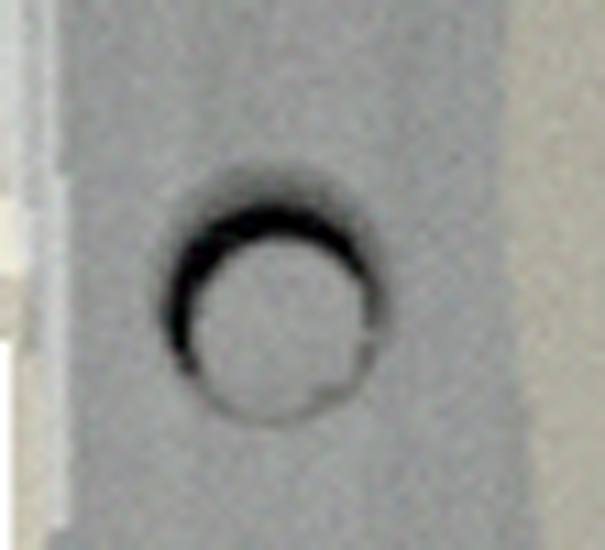

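Emit:
jog_arm(
  moves=[
    [0, 0, 0, 0, -0.0004, -0.0005, 0.02],
    [0, 0, 0, 0, -0.0008, -0.0005, 0.02],
    [0, 0, 0, 0, -0.0008, -0.0005, 0.02],
    [0, 0, 0, 0, -0.0008, 0.0005, 0.02],
    [0, 0, 0, 0, -0.0008, 0.001, 0.02],
  ],
)

```text
time_s: 12.8
ee_pos: [0.5975, 0.0316, 0.2644]
ee_rot: [[0.011, 1.0, 0.002], [1.0, -0.011, 0.001], [0.001, 0.002, -1.0]]
wrist_force: [1.5, -1.0, 1.8]
gripper_width: 0.301
```

```bash
python3 look2.py w13 230 40
```

```text
12.8 [0.5975 0.0316 0.2644] [ 1.5087 -0.9666  1.7508] 0.3005961143538541 [ 0.9999 -0.0114  0.0021]
```

View pics/w13z.png

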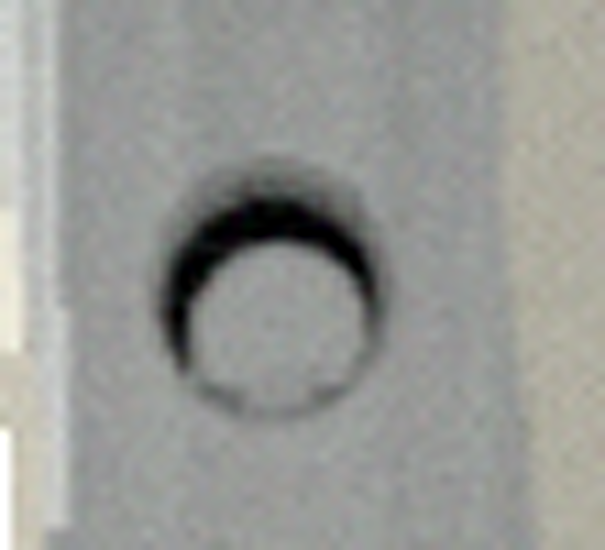

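Emit:
jog_arm(
  moves=[
    [0, 0, 0, 0, -0.0004, -0.002, 0.02],
    [0, 0, 0, 0, -0.0008, -0.002, 0.02],
    [0, 0, 0, 0, -0.001, -0.002, 0.02],
    [0, 0, 0, 0, -0.001, -0.001, 0.02],
    [0, 0, 0, 0, -0.001, -0.001, 0.02],
  ],
)

```text
time_s: 13.48
ee_pos: [0.5963, 0.0316, 0.2655]
ee_rot: [[0.011, 1.0, 0.001], [1.0, -0.011, 0.001], [0.001, 0.001, -1.0]]
wrist_force: [-1.2, -0.2, 0.8]
gripper_width: 0.3
```

```bash
python3 look2.py w14 230 40
```

```text
13.475 [0.5963 0.0316 0.2655] [-1.2191 -0.1998  0.763 ] 0.3000949931789304 [ 0.9999 -0.0114  0.0015]
```

View pics/w14z.png

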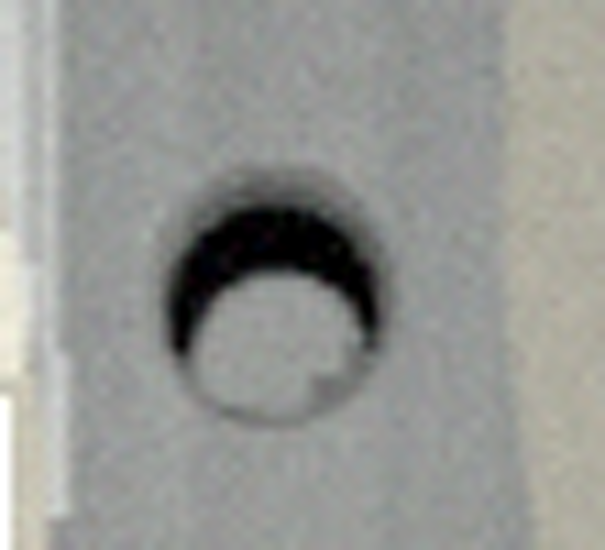

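Emit:
jog_arm(
  moves=[
    [0, 0, 0, 0, 0.0003, -0.001, 0.02],
    [0, 0, 0, 0, 0.0006, -0.001, 0.02],
    [0, 0, 0, 0, 0.0006, 0, 0.02],
    [0, 0, 0, 0, 0.0006, 0.001, 0.02],
    [0, 0, 0, 0, 0.0006, 0.0015, 0.02],
  ],
)

```text
time_s: 14.15
ee_pos: [0.5969, 0.0316, 0.2646]
ee_rot: [[0.011, 1.0, 0.002], [1.0, -0.011, 0.001], [0.001, 0.002, -1.0]]
wrist_force: [-2.7, -1.2, 4.5]
gripper_width: 0.302
```

```bash
python3 look2.py w15 230 40
```

```text
14.15 [0.5969 0.0316 0.2646] [-2.7264 -1.2454  4.526 ] 0.30171296857583396 [ 0.9999 -0.0115  0.0018]
```

View pics/w15z.png

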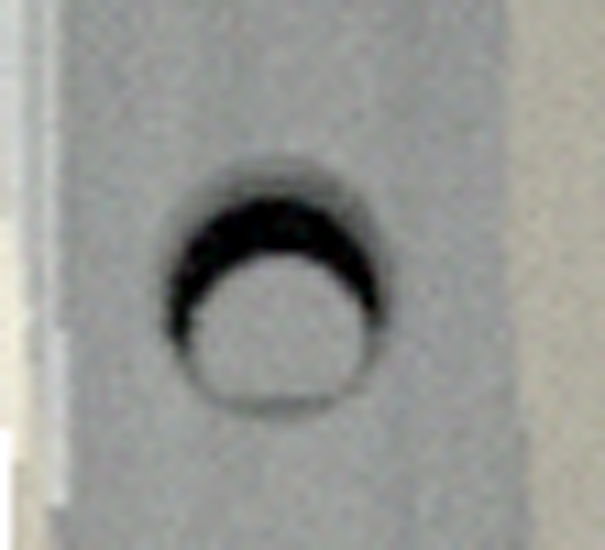

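Emit:
jog_arm(
  moves=[
    [0, 0, 0, 0, 0.0005, -0.002, 0.02],
    [0, 0, 0, 0.0002, 0.001, -0.002, 0.02],
    [0, 0, 0, 0.0002, 0.0012, -0.001, 0.02],
    [0, 0, 0, 0.0002, 0.0012, 0, 0.02],
    [0, 0, 0, 0.0002, 0.0012, 0.0005, 0.02],
  ],
)

```text
time_s: 14.82
ee_pos: [0.5984, 0.0318, 0.264]
ee_rot: [[0.011, 1.0, 0.003], [1.0, -0.011, 0.001], [0.001, 0.002, -1.0]]
wrist_force: [0.5, -1.3, -0.9]
gripper_width: 0.299
```

Emit:
jog_arm(
  moves=[
    [0, 0, 0, 0, 0.0001, 0.0008, 0.02],
    [0, 0, 0, 0, 0.0001, 0.0015, 0.02],
  ],
)

```text
time_s: 15.08
ee_pos: [0.5988, 0.0317, 0.2626]
ee_rot: [[0.011, 1.0, 0.003], [1.0, -0.011, 0.001], [0.001, 0.003, -1.0]]
wrist_force: [0.5, -0.6, -1.1]
gripper_width: 0.298
```

```bash
python3 look2.py w16 230 40
```

```text
15.075 [0.5988 0.0317 0.2626] [ 0.5185 -0.6208 -1.1185] 0.29752243253407745 [ 0.9999 -0.0115  0.0031]
```

View pics/w16z.png

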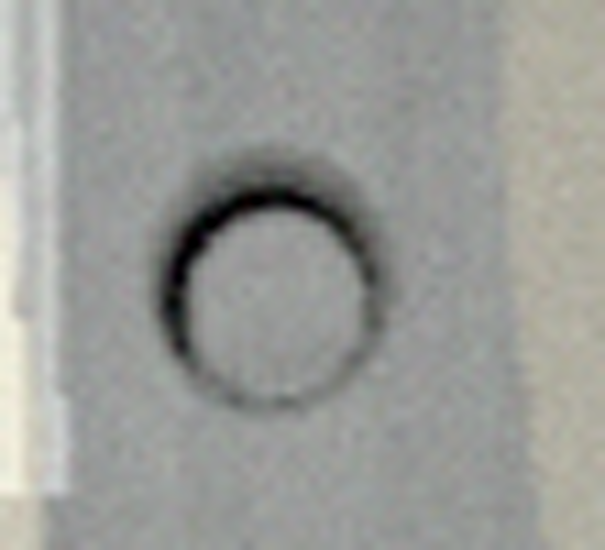

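Emit:
jog_arm(
  moves=[
    [0, 0, 0, 0, 0.0001, 0.001, 0.02],
    [0, 0, 0, 0, 0.0002, 0.0015, 0.02],
    [0, 0, 0, 0, 0.0003, 0.002, 0.02],
    [0, 0, 0, 0, 0.0004, 0.0025, 0.02],
  ],
)

```text
time_s: 15.62
ee_pos: [0.5992, 0.0317, 0.26]
ee_rot: [[0.011, 1.0, 0.003], [1.0, -0.011, 0.001], [0.001, 0.003, -1.0]]
wrist_force: [0.9, -0.7, -0.9]
gripper_width: 0.298
```

```bash
python3 look2.py w17 230 35
```

```text
15.625 [0.5992 0.0317 0.26  ] [ 0.9176 -0.6928 -0.9218] 0.2981387109534636 [ 0.9999 -0.0115  0.0032]
```

View pics/w17z.png

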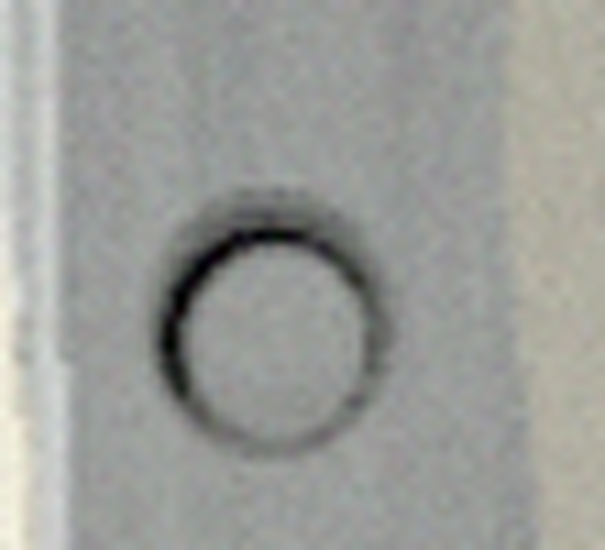

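The peg now sits concentric in the hole at (273,345) of the crop with no load on it, so I'll follow it down.

Emit:
jog_arm(
  moves=[
    [0, 0, 0, 0, 0.0002, 0.001, 0.02],
    [0, 0, 0, 0, 0.0004, 0.002, 0.02],
    [0, 0, 0, 0, 0.0005, 0.003, 0.02],
    [0, 0, 0, 0, 0.0007, 0.004, 0.02],
    [0, 0, 0, 0, 0.0009, 0.005, 0.02],
  ],
)

```text
time_s: 16.3
ee_pos: [0.6002, 0.0317, 0.2549]
ee_rot: [[0.012, 1.0, 0.003], [1.0, -0.012, 0.001], [0.001, 0.003, -1.0]]
wrist_force: [0.8, -0.4, -1.4]
gripper_width: 0.302
```

```bash
python3 look2.py w18 230 30
```

```text
16.3 [0.6002 0.0317 0.2549] [ 0.7587 -0.4019 -1.4465] 0.3017210173877886 [ 0.9999 -0.0116  0.0032]
```

View pics/w18z.png

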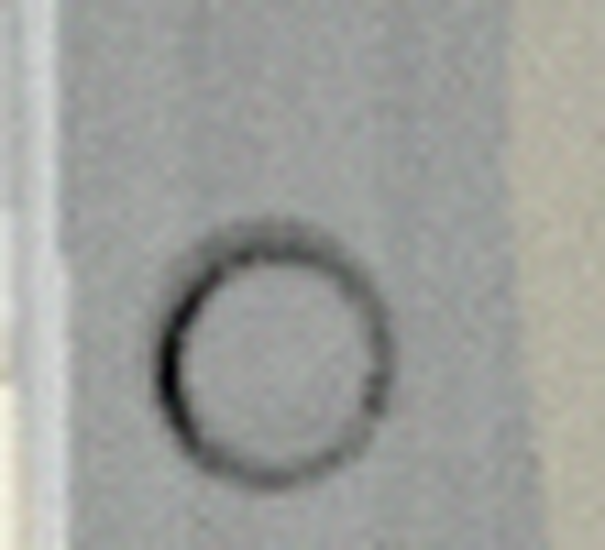

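Still no load and the peg is well inside, so I'll keep lowering.

Emit:
jog_arm(
  moves=[
    [0, 0, 0, 0.0001, 0.0002, 0.001, 0.02],
    [0, 0, 0, 0.0001, 0.0003, 0.002, 0.02],
    [0, 0, 0, 0.0001, 0.0005, 0.003, 0.02],
    [0, 0, 0, 0.0001, 0.0006, 0.004, 0.02],
    [0, 0, 0, 0.0001, 0.0008, 0.005, 0.02],
  ],
)

```text
time_s: 16.98
ee_pos: [0.601, 0.0318, 0.2497]
ee_rot: [[0.011, 1.0, 0.003], [1.0, -0.012, 0.001], [0.001, 0.003, -1.0]]
wrist_force: [0.8, -1.6, -1.4]
gripper_width: 0.3
```

Emit:
jog_arm(
  moves=[
    [0, 0, 0, 0, 0.0001, 0.001, 0.02],
    [0, 0, 0, 0, 0.0003, 0.002, 0.02],
    [0, 0, 0, 0, 0.0004, 0.003, 0.02],
  ],
)

```text
time_s: 17.35
ee_pos: [0.6014, 0.0318, 0.2467]
ee_rot: [[0.012, 1.0, 0.003], [1.0, -0.012, 0.001], [0.001, 0.003, -1.0]]
wrist_force: [0.5, -1.3, -1.3]
gripper_width: 0.299
```

```bash
python3 look2.py w19 230 25
```

```text
17.35 [0.6014 0.0318 0.2467] [ 0.4684 -1.2614 -1.3044] 0.2992762510290167 [ 0.9999 -0.0116  0.0032]
```

View pics/w19z.png

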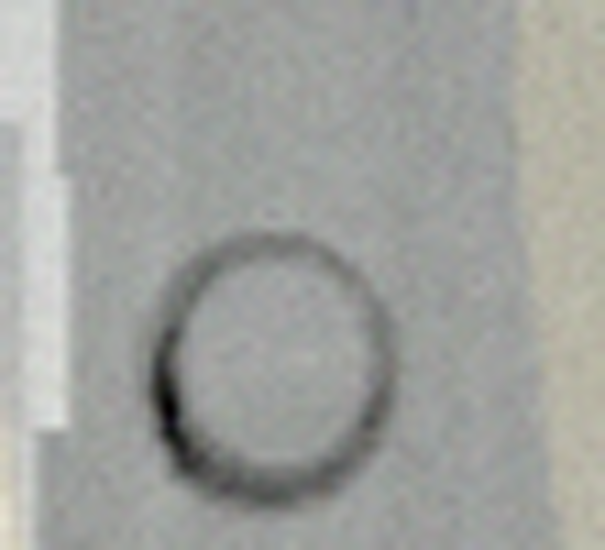

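Emit:
jog_arm(
  moves=[
    [0, 0, 0, 0, 0.0001, 0.001, 0.02],
    [0, 0, 0, 0, 0.0002, 0.002, 0.02],
    [0, 0, 0, 0, 0.0003, 0.003, 0.02],
    [0, 0, 0, 0, 0.0005, 0.004, 0.02],
  ],
)

```text
time_s: 17.9
ee_pos: [0.602, 0.032, 0.2426]
ee_rot: [[0.011, 1.0, 0.003], [1.0, -0.011, 0.001], [0.001, 0.003, -1.0]]
wrist_force: [-0.2, -0.3, -0.8]
gripper_width: 0.301
```

Emit:
jog_arm(
  moves=[
    [0, 0, 0, 0, 0.0001, 0.0007, 0.02],
    [0, 0, 0, 0, 0.0002, 0.0013, 0.02],
    [0, 0, 0, 0, 0.0003, 0.002, 0.02],
  ],
)

```text
time_s: 18.27
ee_pos: [0.6023, 0.032, 0.2407]
ee_rot: [[0.011, 1.0, 0.003], [1.0, -0.011, 0.001], [0.001, 0.003, -1.0]]
wrist_force: [0.8, -0.0, 1.2]
gripper_width: 0.296
```

```bash
python3 look2.py w20 230 25
```

```text
18.275 [0.6023 0.032  0.2407] [ 0.8388 -0.019   1.1922] 0.29643326863251906 [ 0.9999 -0.0114  0.0032]
```

View pics/w20.png

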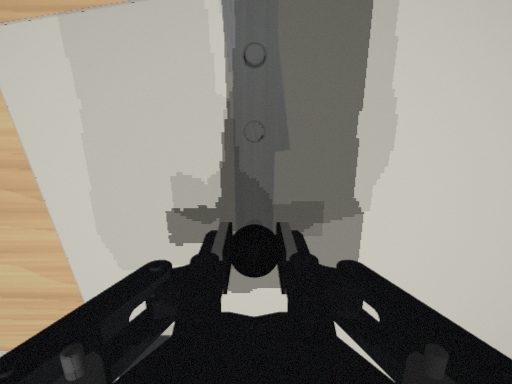

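The stay is flat: z matches the height at the grasp and there is slight support. The peg stands in the middle hole at (255,54), with hole 3 at (255,131). Letting go now.

Emit:
jog_arm(
  moves=[
    [0, 0, 0, 0, 0, 0, 0.035],
    [0, 0, 0, 0, 0, 0, 0.045],
    [0, 0, 0, 0, 0, 0, 0.055],
    [0, 0, 0, 0, 0, 0, 0.06],
  ],
)

```text
time_s: 18.82
ee_pos: [0.6023, 0.032, 0.2406]
ee_rot: [[0.011, 1.0, 0.003], [1.0, -0.011, 0.001], [0.001, 0.003, -1.0]]
wrist_force: [-0.3, -0.7, -0.4]
gripper_width: 0.705
```

Emit:
jog_arm(
  moves=[
    [0, 0, 0, 0, 0, 0, 0.06],
    [0, 0, 0, 0, 0, -0.02, 0.06],
    [0, 0, 0, 0, 0, -0.05, 0.06],
    [0, 0, 0, 0, 0, -0.09, 0.06],
    [0, 0, 0, 0, 0, -0.13, 0.06],
  ],
)

```text
time_s: 19.45
ee_pos: [0.6017, 0.0318, 0.3718]
ee_rot: [[0.011, 1.0, 0.003], [1.0, -0.011, 0.001], [0.001, 0.003, -1.0]]
wrist_force: [-0.4, -0.3, 0.7]
gripper_width: 0.706
```

```bash
python3 look.py w21 hole2 knob keeper
python3 - <<'E'
from h import *
c=ctrl.capture('scene');save(c,'sc21');a=cv2.imread('pics/sc21.png')[120:270,180:350]; cv2.imwrite('pics/sc21z.png',cv2.resize(a,None,fx=4,fy=4,interpolation=cv2.INTER_CUBIC))
E
```

```text
19.45 [0.6017 0.0318 0.3718] [[ 0.0114  0.9999  0.003 ]
 [ 0.9999 -0.0114  0.0012]
 [ 0.0013  0.003  -1.    ]] [-0.4276 -0.2708  0.7489] 0.7055866214330021
hole2 [255.3  92. ] 0.48 [0.5134 0.0335 0.224 ] [-0.1011 -0.0289]
knob [252.6 183.5] 0.76 [0.6019 0.0297 0.258 ] [-0.0139 -0.0447]
keeper [256.2  94.5] 0.61 [0.5158 0.0345 0.223 ] [-0.0986 -0.0283]
```

View pics/w21.png

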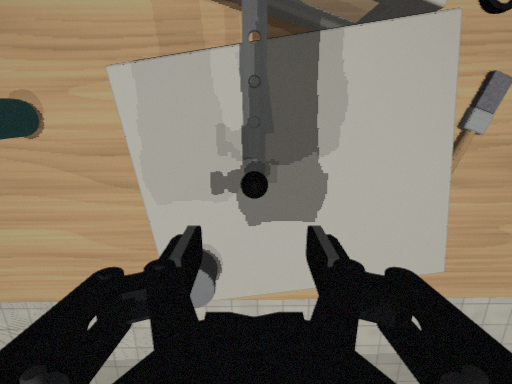

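View pics/sc21z.png

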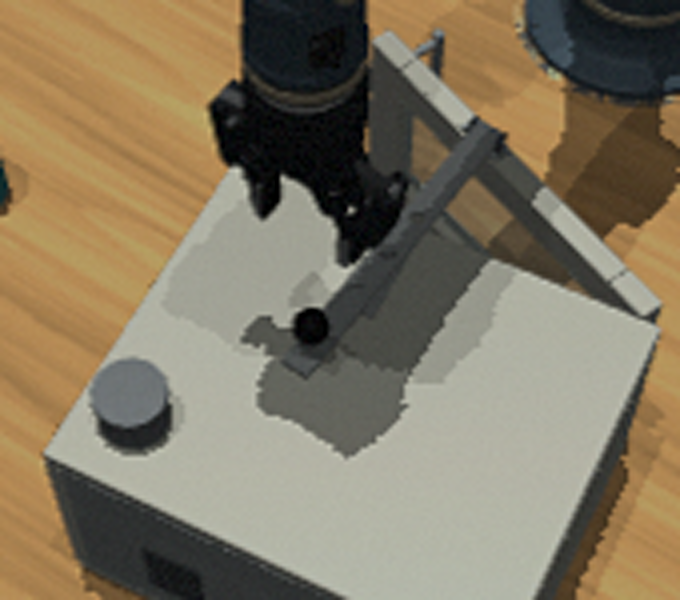

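```bash
python3 look2.py w22 230 58
python3 - <<'E'
from meas import *
st=ctrl.state();c=ctrl.capture('wrist')
w=atz(c,(254.5,81),.229,st);print(w,w2c(w[:2])-[-.1,-.03]); print(st['qvel'])
E
```

```text
19.7 [0.6015 0.0319 0.3699] [-0.294   0.4286 -0.3703] 0.7029993838495489 [ 0.9999 -0.0113  0.0022]
[0.5027 0.0329 0.229 ] [-0.0118  0.0019]
[ 0.0358  0.5078  0.0372  0.3999 -0.1076  0.1178  0.0024]
```

View pics/w22z.png

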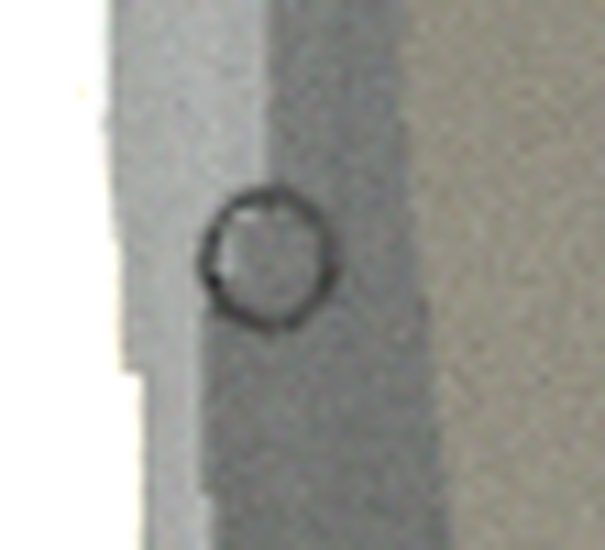

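The peg fills the middle hole concentrically, at (254.5,81) in the full image. It sits about 12 mm in front of the slot's middle, and the hand is clear. Handing in.

```bash
python3 -c "
from station import ctrl
print(ctrl.hand_in())"
```

```text
the job is handed in; nothing more can be done
None
```

I drew the door open by the stay's knob to about 0.47 rad (model estimate). The stay's middle hole is down over the peg, and I let go, raised the hand clear and handed in at about 20 s of the 72 s. No verdict is reported.

**Fit:** the last wrist picture shows the peg concentric in the middle hole, about 12 mm in front of the slot's middle. Before I let go, the knob was back within 0.5 mm of its flat height.

**Feeling for the peg:** while I searched, the stay rested on the tip a few times. The highest wrist reading at the knob was about 7 N, roughly 15 N at the peg against the 35 N limit. Part of that was me misreading the camera parallax and moving the wrong way. The final drop met no resistance.

**Disagreements:**
- The network's own guess for the hole put it about 10 mm further back than the peg I could see in the hole, at low confidence (0.48), so I did not use it.
- The measured sideways offset from the slot line was 1.9 mm, inside the 3.5 mm limit. Camera calibration is only good to about 2 mm, but with the peg through the hole the fit sets the true offset.

**Bystanders:** I did not measure the tin, bottle, tape or brush again. The hand was never near them, and those still in view looked undisturbed.

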